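# Draw out the impeller tray on the pump-repair bench

### The job

Three parts trays slide on rails in the rack on the bench. First push the tray that has been left standing out fully home; then hook a fingertip behind the upstanding front lip of the tray that holds the finned pump impeller and draw that tray fully out to its stop. Do not pinch a lip or touch or lift the impeller, and leave the third tray shut and everything else on the bench where it stands.

Things in the scene. Friction and masses are not known exactly. Their poses are not given: they have to be found in the camera images.
- bedplate: dark steel bedplate 240 x 430 x 8 mm, fixed, with three grey rail bays side by side, 145 mm apart, each with a blue sheet-metal tray (box 190 x 108 mm, rim 44 mm above the bench) sliding out towards the robot; tray order varies. Origin under its centre; x points into the rack, y across the trays to the robot's left. Nothing in the rack is over 58 mm above the bench
- impeller: loose pump impeller, aluminium, a 90 mm disc with six slanting vanes and a 28 mm hub, 32 mm high, about 0.35 kg; it lies loose and flat in its tray; origin under its centre
- tray_imp (a joint): slide of the tray holding the impeller: 0 fully home, 0.100 m at the outer stop, growing as the tray comes out towards the robot along its own -x. About 2.5 N of friction and 8 N per m/s of drag, no spring: it stays where it is left
- tray_rings (a joint): slide of the tray holding six dark steel rings on pegs (the tray that starts standing out): 0 fully home, 0.100 m at the outer stop, growing as the tray comes out towards the robot along its own -x. About 2.5 N of friction and 8 N per m/s of drag, no spring: it stays where it is left
- tray_shafts (a joint): slide of the tray holding three plain shaft lengths lying side by side (the tray that starts home and stays shut): 0 fully home, 0.100 m at the outer stop, growing as the tray comes out towards the robot along its own -x. About 2.5 N of friction and 8 N per m/s of drag, no spring: it stays where it is left
- lip_imp (a point): upright front lip of the tray holding the impeller. The point is the middle of the lip's top edge (centre of its 8 mm thickness), 54 mm above the bench. x points level into the rack (push-home way), y along the lip, z up. Lip 90 mm wide, its outer (robot-side) half 4 mm lower; the tongue at its foot (90 wide) lies 31 mm below this point. Free gap behind the lip 56 mm, then the tray's front wall, 10 mm lower than the lip
- lip_rings (a point): upright front lip of the tray holding six dark steel rings on pegs. The point is the middle of the lip's top edge (centre of its 8 mm thickness), 54 mm above the bench. x points level into the rack (push-home way), y along the lip, z up. Lip 90 mm wide, its outer (robot-side) half 4 mm lower; the tongue at its foot (90 wide) lies 31 mm below this point. Free gap behind the lip 56 mm, then the tray's front wall, 10 mm lower than the lip
- socket_big: loose steel hex socket standing on the bench between the tray fronts, 28 mm diameter, 38 mm high; origin at the centre of its foot
- socket_small: loose steel hex socket standing on the bench between the tray fronts, 22 mm diameter, 30 mm high; origin at the centre of its foot
- wrench: loose steel spanner, 190 mm long, lying to the left of the rack
- screwdriver: loose screwdriver with a black handle, 200 mm long, lying to the right of the rack
- bolt_bowl: loose dark steel bowl with bolts in it, 176 mm diameter, 42 mm high, to the right of the rack; origin under its centre
- pump_disc: loose flat pump disc with a hub, 170 mm diameter, 28 mm high, to the left of the rack; origin under its centre
- bearing: loose ball bearing, 52 mm diameter, 16 mm high, lying flat to the left of the rack; origin under its centre

How it is judged:
On the way, in this order (a step that is already met when the one before it is completed fails the run):
1. the tray that stood out (the one with the rings) is fully home (value of joint tray_rings below 0.005 m), for 0.2 s.
2. the impeller's tray is drawn out to its stop (value of joint tray_imp above 0.094 m), for 0.2 s.
At the end, for the whole second after the job is handed in: The ring tray and the shaft tray are home within 6 mm, the impeller's tray is out to within 7 mm of its stop (0.093 m or more), and the impeller lies flat and still in its tray (value of joint each of tray_rings, tray_shafts below 0.006 m and value of joint tray_imp above 0.093 m and linear speed of impeller below 0.02 m/s and angle between impeller's own z axis and vertical below 0.1 rad and x of impeller in the frame of lip_imp between 0.09 and 0.215 m and height (world z) of impeller below 0.03 m); the robot touches nothing.
It fails at once if the impeller is touched by the robot (contact force between any of the arm, the fingers and impeller above 1 N).
It fails at once if the impeller is lifted (height (world z) of impeller above 0.037 m).
It fails at once if a lip is pinched between the fingers ((contact force between the fingers and tray_imp_c6 above 2 N and contact force between the fingers and tray_imp_c7 above 2 N) or (contact force between the fingers and tray_rings_c6 above 2 N and contact force between the fingers and tray_rings_c7 above 2 N)).
It fails at once if the third tray (shafts) is drawn out more than 12 mm (value of joint tray_shafts above 0.012 m).
It fails at once if a bystander is moved more than 20 mm or a socket knocked over (distance of any of socket_big, socket_small, wrench, screwdriver, bolt_bowl, pump_disc, bearing from where it was at the start of the episode above 0.02 m or angle between any of socket_big, socket_small's own z axis and vertical above 0.4 rad).
It also fails if it takes over 51 s, if anything falls off the work surface, if the arm or the gripper's body presses on something with over 40 N, if the wrist force passes 120 N, or if a joint passes its speed limit or range.

### The arm

A 6-joint arm with a two-finger parallel gripper is mounted at the origin on the work surface. World frame = base frame: x ahead of the robot, y to its left, z up, the work surface at z = 0. Lengths are in m, angles in rad, forces in N, time in s.
With the tool pointing down it reaches from about 0.325 to 0.9 m from the base axis. Payload 6.1 kg.
Tool frame: the origin (TCP) lies midway between the tips of the shut fingers; the grasp point (between the pads) lies 19 mm behind it; z points along the fingers, y is the direction in which the jaws open and shut (so a half turn about z gives the same grasp; the last joint's range is limited). The gripper opens to 87 mm and grips with 3 to 60 N. Pads are 19 mm wide; open, the fingers measure 117 mm over their backs; the gripper's body (75 mm by 190 mm) begins 51 mm behind the grasp point.
Start: joints at [-0.126, 0.22, 1.526, -0, 1.395, -0.126], TCP at [0.625, -0, 0.223] pointing down, gripper open.
Joint ranges: [-2.98, 2.98], [-0.91, 2.08], [0.09, 2.57], [-1.24, 4.39], [0.2, 2.65], [-2.68, 2.68]. Speed limits (rad/s): [2.57, 2.57, 3.01, 3.14, 3.14, 3.14].

### API

Orientations are given as a rotation vector (axis times angle).
In Python, from bench import robot gives the robot as it stands.
- The arm moves only by the tool move_arm, never from a script. Its argument "deltas" is a list of rows, each an object with "linear": the shift along the tool's x, y, z in cm, a list of three; "turn": the turn, a rotation vector about the tool's x, y, z in units of 10 degrees (1.0 is 10 degrees), a list of three; "jaw": the opening, from 0 (shut) to 1 (fully open). In form: [{"linear": [tx, ty, tz], "turn": [wx, wy, wz], "jaw": jaw}, ...]. A call has 1 to 12 rows; each row shifts and turns the pose as measured when the row begins, along the tool's axes as they then stand; what a row does not reach is not made up. A row lasts 1/8 s, in which the tool goes at most 62.5 mm and 10.7 degrees, less where a joint would pass 70% of its speed; a pose out of reach is approached as far as the arm can. A call with a gripper value outside its range is refused whole. The fingers move at their own pace and stop on an object; the grip force is fixed at half the most. Time passes only in rows, so rows that do not move let the fingers close. It gives the time, the measured TCP pose, the force and the opening at its end, in the units of the state.
- robot.sense(): the state, without advancing time (a new reading comes with each control period).
- robot.read_camera(name): name is "scene" or "side" or "wrist"; returns a dict with "pixels" (384x512x3 uint8, blue, green, red), "z_map" (384x512 float32, m along the optical axis (not along the pixel's ray), 0 where there is no reading), "camera_matrix" (3x3 intrinsics, pixels), "extrinsics" (4x4, takes a point from world to camera coordinates); the wrist camera has in their place "hand_eye" (4x4, takes a point from camera to tool coordinates, whose origin is the TCP and whose axes are the flange's). Camera axes: x right, y down, z forward; pixel columns grow to the right and rows downward; lengths in m; the calibration is good to about 2 mm. A picture is of the moment at which its call begins: read the wrist's pose just before it.
- robot.hand_in(): hands the job in, once; it reports no verdict.
The state is a dict: "time": time; "joint_positions": joint angles; "joint_velocities": joint speeds; "tau": joint torques, N m; "eef_pos": TCP position; "tcp_rot": TCP orientation; "ft_force": force on the tool from outside, world axes, zero at the start; "wrist_torque": the same for the moment, N m; "opening": finger opening in m.
Only numpy, scipy, OpenCV 4.12 (cv2) and the standard library are available. Lean on these libraries where they do the work, as an engineer would, in place of code of your own. Each camera call takes 0.05 s, during which the arm holds its last target.

## Working session

There is one attempt and no reset: what is moved stays moved. The work goes in short steps, Python scripts to look and compute and a tool call to move; the robot and the scene stay as the last step left them, time stands still between calls to the robot, and variables do not carry over. Pictures are saved under pics/ and viewed, and the job is handed in when it is done.

Besides the shell and the picture viewer there is one more tool, called after ">>>" in YAML: its name, and indented under it one key for each argument. move_arm: Moves the arm, as the interface text tells. Its arguments: {"type":"object","properties":{"deltas":{"type":"array","items":{"type":"object","properties":{"linear":{"type":"array","items":{"type":"number"}},"turn":{"type":"array","items":{"type":"number"}},"jaw":{"type":"number"}}}}},"required":["deltas"]}

```bash
mkdir -p pics; python3 - <<'E'
from bench import robot
import cv2,numpy as np
s=robot.sense();print(s)
for n in("scene","side"):
    c=robot.read_camera(n);cv2.imwrite(f"pics/{n}0.png",c["pixels"]);np.savez(f"{n}0.npz",**{k:v for k,v in c.items()})
    print(c["camera_matrix"],c["extrinsics"])
E
```

```text
{'time': 0.0, 'joint_positions': array([-1.26117315e-01,  2.21195104e-01,  1.52762556e+00, -2.69795549e-06,
        1.39465513e+00, -1.26097549e-01]), 'joint_velocities': array([-0.00087933,  0.00165575,  0.00300832, -0.0001506 , -0.00254486,
        0.00046224]), 'tau': array([-1.67445501e-05, -4.94609964e+01, -3.87383544e+01,  6.99962187e-02,
        5.70271199e-02, -1.42064664e-04]), 'eef_pos': array([6.24389435e-01, 6.18472221e-05, 2.21448799e-01]), 'tcp_rot': array([-2.22041114e+00, -2.22036831e+00,  1.81440371e-03]), 'ft_force': array([ 0.1798043 ,  0.16461514, -0.06627818]), 'wrist_torque': array([-0.0063282 , -0.01078843, -0.05020996]), 'opening': 0.08701152647200347}
[[489.19124608   0.         252.24632644]
 [  0.         489.19124608 182.65778721]
 [  0.           0.           1.        ]] [[-0.84923909  0.52780703 -0.01458474  0.4986702 ]
 [ 0.33694651  0.52046501 -0.78459112 -0.12532736]
 [-0.40652186 -0.67121972 -0.61984196  1.63395442]
 [ 0.          0.          0.          1.        ]]
[[487.37371674   0.         263.17033738]
 [  0.         487.37371674 192.36790483]
 [  0.           0.           1.        ]] [[ 0.97875517 -0.20502386  0.00188031 -0.53918912]
 [-0.15240914 -0.73365313 -0.66221185  0.10587284]
 [ 0.13714873  0.6478567  -0.7493143   1.4566406 ]
 [ 0.          0.          0.          1.        ]]
```

View pics/scene0.png

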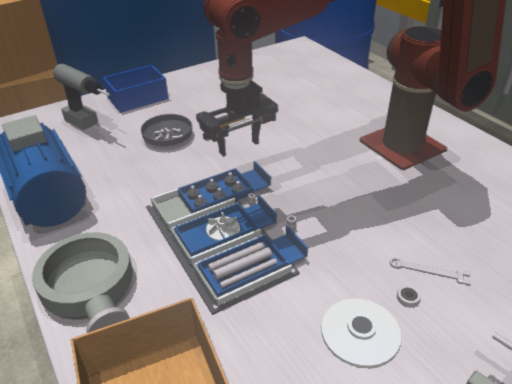

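View pics/side0.png

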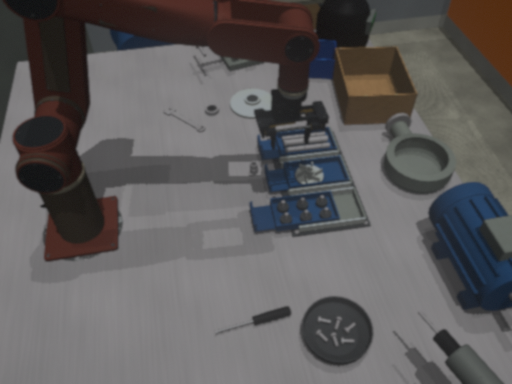

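The scene view shows the ring tray standing out (lip near 262,175), the impeller tray in the middle (lip near 265,213), and the shafts tray (lip near 298,248). The sockets are at (252,200) and (291,220). Next I'll build a top-down map from the depth data.

```bash
cat > h.py <<'E'
import numpy as np,cv2
def cloud(c):
    K=c["camera_matrix"];z=c["z_map"];v,u=np.indices(z.shape)
    P=np.stack([(u-K[0,2])/K[0,0]*z,(v-K[1,2])/K[1,1]*z,z],-1)
    T=np.linalg.inv(c["extrinsics"]);W=P@T[:3,:3].T+T[:3,3]
    W[z==0]=np.nan
    return W
E
python3 - <<'E'
import numpy as np,cv2
from h import cloud
ims=[]
x0,x1,y0,y1=.38,.88,-.3,.3;S=1000
for n in("scene","side"):
    c=dict(np.load(n+"0.npz"));W=cloud(c);
    im=np.zeros((500,600,3),np.uint8);hm=np.full((500,600),-1.)
    m=(W[...,2]<.08)&(W[...,0]>x0)&(W[...,0]<x1)&(W[...,1]>y0)&(W[...,1]<y1)
    p=W[m];col=c["pixels"][m];o=np.argsort(p[:,2]);p=p[o];col=col[o]
    print(n,np.median(p[p[:,2]<.004][:,2]))
    for q,k in zip(p,col):
        r=int((x1-q[0])*S);cc=int((y1-q[1])*S)
        h=int(np.clip(q[2]*1000/60*255,0,255))
        kk=cv2.applyColorMap(np.uint8([[h]]),cv2.COLORMAP_JET)[0,0].tolist()
        cv2.rectangle(im,(cc-1,r-1),(cc+1,r+1),kk,-1)
    for t in range(0,600,100):cv2.line(im,(t,0),(t,499),(90,90,90),1)
    for t in range(0,500,100):cv2.putText(im,"x%.2f"%(x1-t/S),(0,t+10),0,.4,(255,255,255),1);cv2.line(im,(0,t),(599,t),(90,90,90),1)
    cv2.imwrite(f"pics/top_{n}.png",im)
E
```

```text
scene 0.0003067922071270379
side 0.00046361596368393876
```

View pics/top_scene.png

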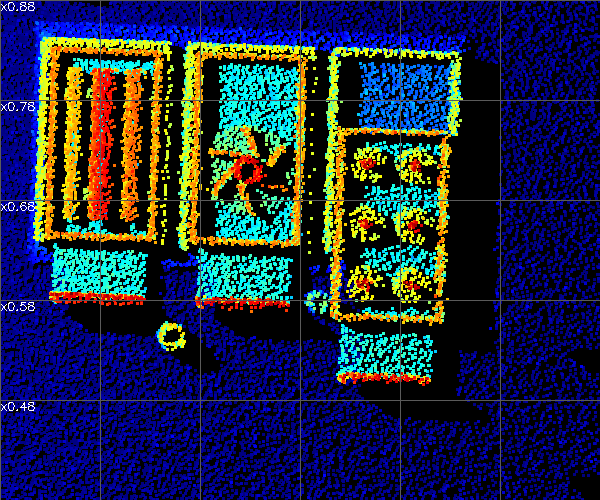

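View pics/top_side.png

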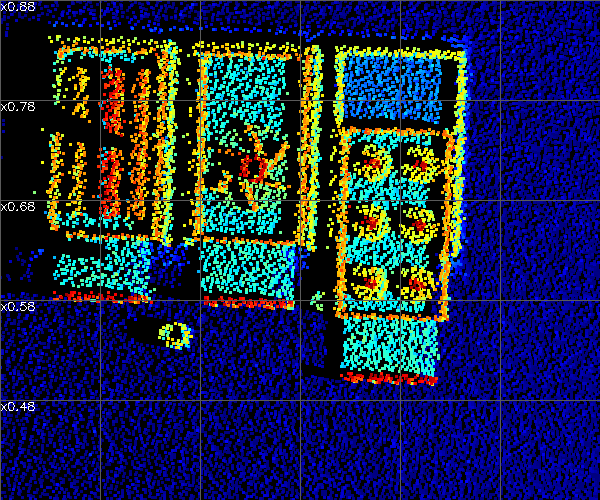

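```bash
python3 - <<'E'
import numpy as np
from h import cloud
for n in("scene","side"):
    W=cloud(dict(np.load(n+"0.npz"))).reshape(-1,3)
    for nm,(a,b,c,d) in dict(rings=(.49,.52,-.16,-.02),imp=(.565,.60,-.01,.13),shaft=(.565,.60,.135,.27)).items():
        p=W[(W[:,0]>a)&(W[:,0]<b)&(W[:,1]>c)&(W[:,1]<d)&(W[:,2]>.046)&(W[:,2]<.06)]
        k=np.polyfit(p[:,1],p[:,0],1)
        lo,hi=np.percentile(p[:,1],[1,99]);ym=(lo+hi)/2
        print(n,nm,"x mid %.4f y %.4f..%.4f mid %.4f slope %.4f"%(np.polyval(k,ym),lo,hi,ym,k[0]),"xspread",np.percentile(p[:,0]-np.polyval(k,p[:,1]),[2,98]).round(4),"z",np.percentile(p[:,2],[5,50,95]).round(4))
    for nm,(a,b,c,d) in dict(small=(.56,.60,-.035,0.0),big=(.52,.57,.11,.15)).items():
        p=W[(W[:,0]>a)&(W[:,0]<b)&(W[:,1]>c)&(W[:,1]<d)&(W[:,2]>.014)&(W[:,2]<.042)]
        print(nm,p.min(0).round(3),p.max(0).round(3))
E
```

```text
scene rings x mid 0.5020 y -0.1273..-0.0425 mid -0.0849 slope 0.0386 xspread [-0.0052  0.0032] z [0.0467 0.0517 0.056 ]
scene imp x mid 0.5775 y 0.0129..0.1026 mid 0.0578 slope 0.0325 xspread [-0.0066  0.0036] z [0.0473 0.0524 0.0561]
scene shaft x mid 0.5824 y 0.1581..0.2487 mid 0.2034 slope 0.0384 xspread [-0.0061  0.0033] z [0.0467 0.0514 0.0561]
small [ 0.563 -0.035  0.014] [ 0.599 -0.006  0.042]
big [0.531 0.116 0.014] [0.558 0.142 0.042]
side rings x mid 0.5013 y -0.1355..-0.0446 mid -0.0900 slope 0.0370 xspread [-0.0039  0.0043] z [0.0467 0.0528 0.0578]
side imp x mid 0.5771 y 0.0084..0.0944 mid 0.0514 slope 0.0388 xspread [-0.0042  0.0044] z [0.0465 0.0515 0.0568]
side shaft x mid 0.5824 y 0.1516..0.2455 mid 0.1986 slope 0.0325 xspread [-0.0038  0.0043] z [0.0476 0.0521 0.0573]
small [ 0.571 -0.035  0.019] [ 0.59  -0.011  0.041]
big [0.532 0.11  0.015] [0.556 0.14  0.04 ]
```

>>> move_arm:
  deltas:
    - {"linear":[-2,-4,0],"turn":[0,0,0],"jaw":0}
    - {"linear":[-2,-4,0],"turn":[0,0,0],"jaw":0}
    - {"linear":[-2,-4,0],"turn":[0,0,0],"jaw":0}
    - {"linear":[-2,-4,0],"turn":[0,0,0],"jaw":0}
    - {"linear":[0,-1,4],"turn":[0,0,0],"jaw":0}
    - {"linear":[0,0,4],"turn":[0,0,0],"jaw":0}
    - {"linear":[0,0,0],"turn":[0,0,0],"jaw":0}

```text
time: 0.98
eef_pos: [0.4473, -0.0819, 0.1373]
tcp_rot: [-2.218, -2.219, 0.006]
ft_force: [0.8, -0.1, 0.2]
opening: 0.0253
```

>>> move_arm:
  deltas:
    - {"linear":[0,-0.5,4],"turn":[0,0,0],"jaw":0}
    - {"linear":[-0.4,0,4],"turn":[0,0,0],"jaw":0}
    - {"linear":[0,0,2],"turn":[0,0,0],"jaw":0}
    - {"linear":[0,0,0.4],"turn":[0,0,0],"jaw":0}
    - {"linear":[0,0,0],"turn":[0,0,0],"jaw":0}

```text
time: 1.6
eef_pos: [0.4487, -0.0879, 0.0388]
tcp_rot: [2.216, 2.219, 0.001]
ft_force: [-0.3, 0.3, 0.2]
opening: 0.0006
```

>>> move_arm:
  deltas:
    - {"linear":[0,0.5,0.7],"turn":[0,0,0],"jaw":0}
    - {"linear":[0,2,0],"turn":[0,0,0],"jaw":0}
    - {"linear":[0,1,0],"turn":[0,0,0],"jaw":0}
    - {"linear":[0,1,0],"turn":[0,0,0],"jaw":0}
    - {"linear":[0,1,0],"turn":[0,0,0],"jaw":0}

```text
time: 2.22
eef_pos: [0.507, -0.0889, 0.0347]
tcp_rot: [2.213, 2.218, 0.0]
ft_force: [-3.3, -2.3, 2.1]
opening: 0.0006
```

>>> move_arm:
  deltas:
    - {"linear":[0,1,0],"turn":[0,0,0],"jaw":0}
    - {"linear":[0,1,0],"turn":[0,0,0],"jaw":0}
    - {"linear":[0,1,0],"turn":[0,0,0],"jaw":0}
    - {"linear":[0,0.5,0],"turn":[0,0,0],"jaw":0}

```text
time: 2.72
eef_pos: [0.5438, -0.089, 0.0344]
tcp_rot: [2.214, 2.218, -0.001]
ft_force: [-3.1, -1.1, 1.6]
opening: 0.0001
```

>>> move_arm:
  deltas:
    - {"linear":[0,0.5,0],"turn":[0,0,0],"jaw":0}
    - {"linear":[0,0.4,0],"turn":[0,0,0],"jaw":0}

```text
time: 2.98
eef_pos: [0.5534, -0.0889, 0.0343]
tcp_rot: [2.214, 2.219, -0.002]
ft_force: [-2.7, -2.3, 0.3]
opening: 0.0004
```

>>> move_arm:
  deltas:
    - {"linear":[0,0.4,0],"turn":[0,0,0],"jaw":0}

```text
time: 3.1
eef_pos: [0.5575, -0.0889, 0.0343]
tcp_rot: [2.214, 2.219, -0.002]
ft_force: [-2.8, -1.0, -0.8]
opening: 0.0003
```

>>> move_arm:
  deltas:
    - {"linear":[0,0.4,0],"turn":[0,0,0],"jaw":0}

```text
time: 3.22
eef_pos: [0.558, -0.0887, 0.0338]
tcp_rot: [2.219, 2.224, -0.011]
ft_force: [-23.7, -1.6, 14.7]
opening: 0.0006
```

The force jumped to 24 N at x=0.558, so the tray is on its stop. I'll hold, back off, rise and check.

>>> move_arm:
  deltas:
    - {"linear":[0,0.1,0],"turn":[0,0,0],"jaw":0}
    - {"linear":[0,0,0],"turn":[0,0,0],"jaw":0}
    - {"linear":[0,-1,0],"turn":[0,0,0],"jaw":0}
    - {"linear":[0,-2,0],"turn":[0,0,0],"jaw":0}
    - {"linear":[0,-1,-4],"turn":[0,0,0],"jaw":0}
    - {"linear":[0,0,-4],"turn":[0,0,0],"jaw":0}
    - {"linear":[0,0,-1],"turn":[0,0,0],"jaw":0}
    - {"linear":[0,0,0],"turn":[0,0,0],"jaw":0}

```text
time: 4.22
eef_pos: [0.5176, -0.0865, 0.1261]
tcp_rot: [2.218, 2.224, -0.004]
ft_force: [-0.3, -0.8, -0.9]
opening: 0.0004
```

```bash
cat > look.py <<'E'
import sys,numpy as np,cv2
from bench import robot
from h import cloud
print(robot.sense()["eef_pos"].round(4),robot.sense()["time"])
t=sys.argv[1]
for n in("scene","side"):
    c=robot.read_camera(n);cv2.imwrite(f"pics/{n}{t}.png",c["pixels"][120:320,120:400].repeat(2,0).repeat(2,1))
    W=cloud(c).reshape(-1,3)
    for nm,(c0,d) in dict(rings=(-.16,-.03),imp=(-.0,.115),shaft=(.135,.27)).items():
        p=W[(W[:,0]>.44)&(W[:,0]<.6)&(W[:,1]>c0)&(W[:,1]<d)&(W[:,2]>.047)&(W[:,2]<.058)]
        if len(p)<10: print(nm,"few");continue
        k=np.median(p[:,0]);p=p[abs(p[:,0]-k)<.012]
        k=np.polyfit(p[:,1],p[:,0],1);lo,hi=np.percentile(p[:,1],[1,99]);ym=(lo+hi)/2
        print(n,nm,len(p),"x %.4f y %.4f..%.4f mid %.4f"%(np.polyval(k,ym),lo,hi,ym))
E
python3 look.py 1
```

```text
[ 0.5176 -0.0865  0.1261] 4.225
scene rings 64 x 0.5719 y -0.1315..-0.0442 mid -0.0878
scene imp 84 x 0.5774 y 0.0128..0.1020 mid 0.0574
scene shaft 106 x 0.5824 y 0.1559..0.2466 mid 0.2013
side rings 76 x 0.5721 y -0.1377..-0.0463 mid -0.0920
imp few
shaft few
```

The ring lip is at x=0.572, which matches its expected home position. Now I'll move over the gap behind the impeller lip, centred on x≈0.607, y≈0.055.

>>> move_arm:
  deltas:
    - {"linear":[4,2,0],"turn":[0,0,0],"jaw":0}
    - {"linear":[4,3,0],"turn":[0,0,0],"jaw":0}
    - {"linear":[4,3,0],"turn":[0,0,0],"jaw":0}
    - {"linear":[2,1,0],"turn":[0,0,0],"jaw":0}
    - {"linear":[0,0,0],"turn":[0,0,0],"jaw":0}

```text
time: 4.95
eef_pos: [0.6044, 0.0572, 0.1144]
tcp_rot: [-2.213, -2.214, 0.019]
ft_force: [-1.3, -0.6, -0.1]
opening: 0.0003
```

>>> move_arm:
  deltas:
    - {"linear":[-0.2,0.3,3],"turn":[0,0,0],"jaw":0}
    - {"linear":[0,0,1],"turn":[0,0,0],"jaw":0}
    - {"linear":[0,0,0],"turn":[0,0,0],"jaw":0}

```text
time: 5.32
eef_pos: [0.6044, 0.0528, 0.0719]
tcp_rot: [-2.213, -2.211, 0.025]
ft_force: [0.2, -0.0, -0.4]
opening: 0.0007
```

```bash
python3 look.py 2; python3 - <<'E'
from bench import robot
import cv2
cv2.imwrite("pics/w2.png",robot.read_camera("wrist")["pixels"])
E
```

```text
[0.6044 0.0528 0.0719] 5.325
rings few
scene imp 59 x 0.5777 y 0.0382..0.1040 mid 0.0711
scene shaft 107 x 0.5823 y 0.1574..0.2468 mid 0.2021
side rings 73 x 0.5719 y -0.1350..-0.0471 mid -0.0911
side imp 62 x 0.5773 y 0.0074..0.0989 mid 0.0532
side shaft 14 x 0.5829 y 0.1535..0.2439 mid 0.1987
```

View pics/w2.png

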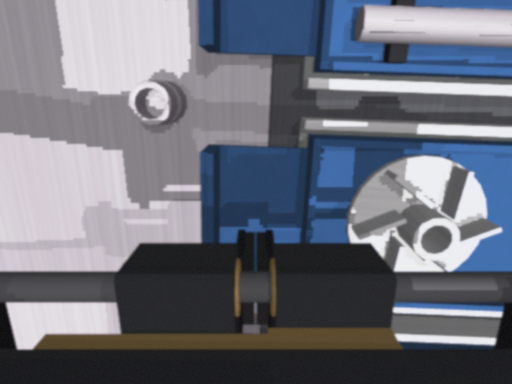

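View pics/scene2.png

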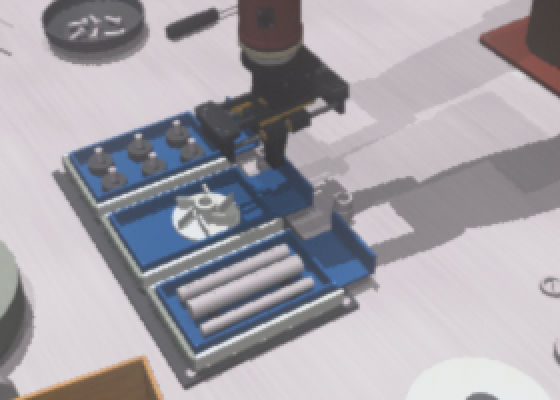

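The wrist view shows the shut fingers (columns 235-275) between the impeller tray's lip (about 205) and its front wall (about 308). The gap is clear, so I'll descend.

>>> move_arm:
  deltas:
    - {"linear":[0,0.2,2],"turn":[0,0,0],"jaw":0}
    - {"linear":[0,0,1.3],"turn":[0,0,0],"jaw":0}
    - {"linear":[0,0,0.3],"turn":[0,0,0],"jaw":0}

```text
time: 5.85
eef_pos: [0.6083, 0.0527, 0.0368]
tcp_rot: [-2.216, -2.214, 0.018]
ft_force: [-1.4, 0.4, 0.4]
opening: 0.0006
```

>>> move_arm:
  deltas:
    - {"linear":[0,-0.8,0.3],"turn":[0,0,0],"jaw":0}
    - {"linear":[0,-0.6,0],"turn":[0,0,0],"jaw":0}
    - {"linear":[0,-0.8,0],"turn":[0,0,0],"jaw":0}
    - {"linear":[0,-0.8,0],"turn":[0,0,0],"jaw":0}

```text
time: 6.35
eef_pos: [0.5779, 0.053, 0.0343]
tcp_rot: [-2.218, -2.216, 0.015]
ft_force: [2.2, 0.7, -2.5]
opening: 0.0007
```

>>> move_arm:
  deltas:
    - {"linear":[0,-0.8,0],"turn":[0,0,0],"jaw":0}
    - {"linear":[0,-0.8,0],"turn":[0,0,0],"jaw":0}
    - {"linear":[0,-0.8,0],"turn":[0,0,0],"jaw":0}
    - {"linear":[0.1,-0.8,0],"turn":[0,0,0],"jaw":0}
    - {"linear":[0,-0.8,0],"turn":[0,0,0],"jaw":0}
    - {"linear":[0,-0.8,0],"turn":[0,0,0],"jaw":0}
    - {"linear":[0.1,-0.8,0],"turn":[0,0,0],"jaw":0}
    - {"linear":[0,-0.6,0],"turn":[0,0,0],"jaw":0}

```text
time: 7.35
eef_pos: [0.5128, 0.055, 0.0363]
tcp_rot: [-2.22, -2.218, 0.011]
ft_force: [3.1, 1.8, -1.6]
opening: 0.0003
```

>>> move_arm:
  deltas:
    - {"linear":[0,-0.5,0],"turn":[0,0,0],"jaw":0}
    - {"linear":[0,-0.4,0],"turn":[0,0,0],"jaw":0}

```text
time: 7.6
eef_pos: [0.5029, 0.0554, 0.0363]
tcp_rot: [-2.219, -2.217, 0.01]
ft_force: [3.5, 1.3, -1.9]
opening: 0.0006
```

>>> move_arm:
  deltas:
    - {"linear":[0,-0.4,0],"turn":[0,0,0],"jaw":0}
    - {"linear":[0,-0.4,0],"turn":[0,0,0],"jaw":0}

```text
time: 7.85
eef_pos: [0.4945, 0.0556, 0.0363]
tcp_rot: [-2.219, -2.217, 0.01]
ft_force: [3.5, 1.4, -0.9]
opening: 0.0006
```

>>> move_arm:
  deltas:
    - {"linear":[0,-0.4,0],"turn":[0,0,0],"jaw":0}

```text
time: 7.98
eef_pos: [0.4903, 0.0556, 0.0364]
tcp_rot: [-2.219, -2.217, 0.01]
ft_force: [2.4, 0.8, -1.4]
opening: 0.0006
```

>>> move_arm:
  deltas:
    - {"linear":[0,-0.3,0],"turn":[0,0,0],"jaw":0}

```text
time: 8.1
eef_pos: [0.4894, 0.0556, 0.0369]
tcp_rot: [-2.223, -2.219, 0.004]
ft_force: [15.5, 1.9, -9.6]
opening: 0.0005
```

>>> move_arm:
  deltas:
    - {"linear":[0,-0.3,0],"turn":[0,0,0],"jaw":0}

```text
time: 8.22
eef_pos: [0.4895, 0.0554, 0.0377]
tcp_rot: [2.22, 2.216, 0.004]
ft_force: [13.6, 1.2, -7.6]
opening: 0.0001
```

Force is up to 15 N at x=0.489, so this tray is on its stop. I'll hold, back off into the gap, rise and check.

>>> move_arm:
  deltas:
    - {"linear":[0,0,0],"turn":[0,0,0],"jaw":0}
    - {"linear":[0,0,0],"turn":[0,0,0],"jaw":0}
    - {"linear":[0,1.2,0],"turn":[0,0,0],"jaw":0}
    - {"linear":[0,0,-2],"turn":[0,0,0],"jaw":0}
    - {"linear":[0,0,-3],"turn":[0,0,0],"jaw":0}
    - {"linear":[0,0,-5],"turn":[0,0,0],"jaw":0}
    - {"linear":[0,0,-5],"turn":[0,0,0],"jaw":0}
    - {"linear":[0,0,-4],"turn":[0,0,0],"jaw":0}
    - {"linear":[0,0,0],"turn":[0,0,0],"jaw":0}

```text
time: 9.35
eef_pos: [0.5, 0.0545, 0.2316]
tcp_rot: [-2.222, -2.217, 0.012]
ft_force: [0.4, 0.1, 0.3]
opening: 0.0002
```

```bash
python3 look.py 3
```

```text
[0.5    0.0545 0.2316] 9.35
scene rings 66 x 0.5721 y -0.1313..-0.0428 mid -0.0870
scene imp 71 x 0.4778 y 0.0169..0.1051 mid 0.0610
scene shaft 108 x 0.5823 y 0.1587..0.2467 mid 0.2027
side rings 76 x 0.5720 y -0.1349..-0.0479 mid -0.0914
side imp 53 x 0.4773 y 0.0118..0.0997 mid 0.0558
side shaft 47 x 0.5826 y 0.1521..0.2450 mid 0.1986
```

View pics/scene3.png

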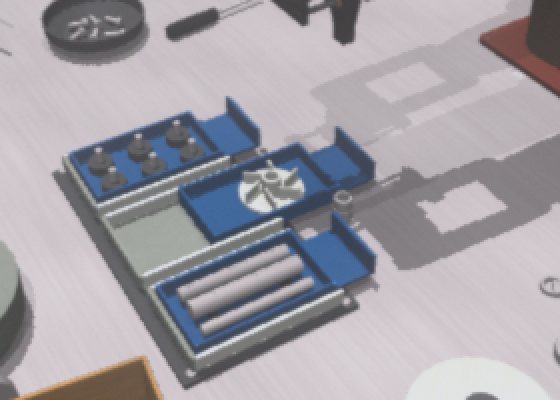

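View pics/side3.png

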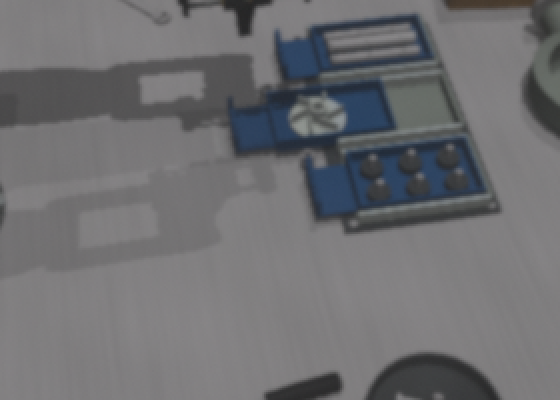

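The pictures show the ring tray home, the shafts tray shut and the impeller tray out by about 99.7 mm. The impeller (scene crop 270,188) lies flat, and the sockets stand where they were.

```bash
python3 -c "
from bench import robot
print(robot.hand_in())"
```

```text
the job is handed in; nothing more can be done
None
```

The job is done and handed in at about 9.4 s; the hand-in reported no verdict.

- **Ring tray:** I pushed it home with shut fingers until the force jumped to about 24 N. Its lip then measured x = 0.572 m, which matches the expected home position.
- **Impeller tray:** I lowered the shut fingertips into the gap behind its lip and drew the tray out until the force rose to about 15 N. The lip moved from x = 0.5775 m to 0.478 m, about 99.7 mm of travel.
- **Shafts tray:** Its lip stayed at x = 0.582 m throughout.
- **Impeller and sockets:** In the final pictures the impeller lies flat in its tray and the sockets stand upright in place. I judged this by eye only. I did not measure the other loose items on the bench again, but the tool never went near them.
- **Arm:** It finished clear of everything at z ≈ 0.23 m, with almost no force on the wrist.

The two cameras disagreed by 4–6 mm sideways on the lip positions. That didn't matter with the clearances here. No check failed.

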